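# Set the iris of the inspection light to its index and clamp it

## Task

The iris of the round inspection light was left nearly wide open and its ring is clamped: push the clamp lever at the back of the ring fully out to free it, push the iris lever round its arc until its pointer lines up with the index clip on the scale, then push the clamp lever fully home again so that the setting is held. Do it all by gentle pushing with the fingertips or the outside of the fingers: pinch and lift nothing. Leave the index clip and everything standing about where they are.

Things in the scene. Friction and masses are not known exactly. Their poses are not given: they have to be found in the camera images.
- inspection_light: Back-lit inspection light, fixed: grey drum, 176 mm across, 38 mm high, white scale on top; grey lamp box, 88 mm wide, reaching 153 mm behind the drum's centre; in the middle a black knurled iris ring, 103 mm across, top at 52 mm. Origin on the iris axis at desk level; x points back to the lamp box, y left, z up; yaw up to 0.3 rad. Bystanders, up to 66 mm high, stand from 100 mm off the axis.
- iris_ring (a joint): Angle of the iris ring about the vertical axis through the light's origin, rad, positive counter-clockwise from above; 0: iris lever points to the front (the light's -x). Stops at -1.3 (wide open) and 1.3; starts at -1.15 to -0.75. Free, it turns with 1 to 2 N at its pin and stays where left (friction, no spring); clamped, it resists about 12 N.
- lever_pin (a point): Centre of the top of the iris lever's upright black pin: 10 mm round, 64 mm from the axis, top 84 mm above the desk; the place to push sideways along the arc. The steel arm under it is 9 mm wide, top 50 mm above the desk. Apart from the two pins and the clamp's pivot (61 mm) nothing on the light is higher than 57 mm.
- lever_pointer (a point): Tip of the thin steel pointer at the outer end of the iris lever, 78 mm from the axis, 48 mm above the desk, in line with axis and pin; it moves over the engraved scale (a line every 5 degrees, longer ones every 15).
- index_tip (a point): Inner tip of the dark steel index clip that sits on the rim of the scale (12 mm wide, 14 mm long, up to 47 mm above the desk); the tip is 78 mm from the axis, 41 mm above the desk. The pointer is to stand over it. The clip slides stiffly round the rim and is to be left where it is.
- index_clip (a joint): Angle of the index clip about the same axis, same zero and sense as iris_ring: the pointer is in line when iris_ring equals index_clip. Starts between -0.45 and 0.75.
- clamp_lever (a joint): Angle of the clamp lever, rad: 0 = home, ring clamped (lever along the light's +y, tangent to the ring); grows as the lever swings back, clockwise from above, to its stop at 1.3 = fully out, ring free. It starts within 0.04 of home. It turns with 3 to 6 N at its pin, stays where it is left, and works a cam and brake shoe against the ring's rim; the ring is free from about 0.9.
- clamp_pin (a point): Centre of the top of the clamp lever's upright black pin: 11 mm round, 46 mm from the pivot, top 84 mm above the desk; the steel lever under it is 8 mm wide, its top 57 mm above the desk.
- clamp_pivot (a point): Top of the clamp lever's pivot, on the light's x axis 70 mm behind the ring's axis, 61 mm above the desk; the hub is 17 mm round.
- tablet_bottle: white tablet bottle, 43 mm round, 66 mm high, left of the light; a bystander, origin under its centre
- small_bottle: tablet bottle with green cap, 38 mm round, 56 mm high, left of the light; a bystander, origin under its centre
- blister_strip: blister strip, 40 x 96 x 5 mm, lying to the right front of the light; a bystander, origin under its centre
- dose_cup: green dose cup with a tab, 62 x 77 x 44 mm, right of the light; a bystander, origin under its centre
- carton: flat medicine carton, 55 x 85 x 20 mm, left behind the light; a bystander, origin under its centre

How it is judged:
On the way, in this order (a step that is already met when the one before it is completed fails the run):
1. the clamp lever is swung fully out, with the iris lever still where it stood (pointer within 6 mm) (value of joint clamp_lever above 1.1 rad and distance of lever_pointer from where it was at the start of the episode below 0.006 m), for 0.1 s.
2. with the clamp out, the pointer is brought to the index and rests there (value of joint clamp_lever above 0.9 rad and horizontal distance between lever_pointer and index_tip below 0.004 m and velocity of joint iris_ring between -0.05 and 0.05 rad/s), for 0.3 s.
3. the clamp lever is home (value of joint clamp_lever below 0.12 rad), for 0.2 s.
At the end, for the whole second after the job is handed in: The pointer's tip stands within 4 mm (3 degrees) of the index clip's tip, seen from above, the clamp lever is within 0.12 rad of home, the ring is at rest and the index clip is within 3 mm of where it stood (horizontal distance between lever_pointer and index_tip below 0.004 m and value of joint clamp_lever below 0.12 rad and velocity of joint iris_ring between -0.05 and 0.05 rad/s and distance of index_tip from where it was at the start of the episode below 0.003 m and linear speed of each of tablet_bottle, small_bottle, blister_strip, dose_cup, carton below 0.02 m/s); the robot touches nothing.
It fails at once if the index clip is shifted by more than 3 mm (distance of index_tip from where it was at the start of the episode above 0.003 m).
It fails at once if the light is pinched or forced: more than 40 N between fingers and light (contact force between the fingers and inspection_light above 40 N).
It fails at once if a bystander is pushed more than 20 mm away (distance of any of tablet_bottle, small_bottle, blister_strip, dose_cup, carton from where it was at the start of the episode above 0.02 m).
It fails at once if a bystander is lifted (height (world z) of any of tablet_bottle, small_bottle, blister_strip, dose_cup, carton above 0.015 m).
It also fails if it takes over 64 s, if anything falls off the work surface, if the arm or the gripper's body presses on something with over 40 N, if the wrist force passes 120 N, or if a joint passes its speed limit or range.

## Robot

A 7-joint arm with a two-finger parallel gripper is mounted at the origin on a cart in front of the work surface, level with it; the furniture and walls round the work are solid. World frame = base frame: x ahead of the robot, y to its left, z up, the work surface at z = 0. Lengths are in m, angles in rad, forces in N, time in s.
With the tool pointing down it reaches from about 0.425 to 0.875 m from the base axis. Payload 4.7 kg.
Tool frame: the origin (TCP) lies midway between the tips of the shut fingers; the grasp point (between the pads) lies 19 mm behind it (ctrl.grip_point_offset is the distance from the TCP to the grasp point, in m); z points along the fingers, y is the line along which they close (so a half turn about z gives the same grasp; the last joint's range is limited). The gripper opens to 87 mm and grips with 3 to 60 N. Pads are 19 mm wide; open, the fingers measure 117 mm over their backs; the gripper's body (75 mm by 190 mm) begins 51 mm behind the grasp point.
Start: joints at [-1.277, 0.321, -0.07, 1.45, 0.023, 1.371, -0.057], TCP at [0.18, 0.625, 0.223] pointing down, gripper open.
Joint ranges: [-2.86, 2.86], [-0.3, 2.09], [-1.38, 1.24], [0.06, 2.45], [-1.56, 4.7], [0.09, 2.05], [-2.69, 2.69]. Speed limits (rad/s): [2.57, 2.57, 3.14, 3.14, 3.14, 3.14, 3.14].

## Interface

Orientations are given as a rotation vector (axis times angle).
In Python, from bench import ctrl gives the robot as it stands.
- The arm moves only by the tool move_arm, never from a script. Its argument "increments" is text: rows parted by semicolons, each of 7 numbers parted by spaces: the shift along the world's x, y, z in mm, then the turn, a rotation vector about the world's x, y, z in degrees, then the closure in counts, from 0 (fully open) to 255 (shut). A call has exactly 8 rows; each row shifts and turns the commanded pose from where the row before left it; what a row does not reach is not made up. A row lasts 1/12 s, in which the tool goes at most 41.7 mm and 7.16 degrees, less where a joint would pass 70% of its speed; a pose out of reach is approached as far as the arm can. A call with a gripper value outside its range is refused whole. The fingers move at their own pace and stop on an object; "grip_force" is the grip in N (left out, the last holds). Time passes only in rows, so rows that do not move let the fingers close, or fill a call up. It gives the time, the measured TCP pose, the force, the opening and the grip force at its end, in the units of the state.
- ctrl.get_state(): the state, without advancing time (a new reading comes with each control period).
- ctrl.get_image(name): name is "scene" or "top" or "wrist"; returns a dict with "frame" (480x640x3 uint8, red, green, blue), "depth" (480x640 float32, m along the optical axis (not along the pixel's ray), 0 where there is no reading), "fx", "fy", "cx", "cy" (pixels), "position" and "orientation" of the camera in the world. Camera axes: x right, y down, z forward; pixel columns grow to the right and rows downward; lengths in m; the calibration is good to about 2 mm. A picture is of the moment at which its call begins.
- ctrl.close_job(): hands the job in; it is judged then, once.
Trained networks look in a picture, given as the dict that the camera call returned (one of the last four; its "shot" number tells which), for a name from the list of things; names that differ only in an ending like _2 or _b are one class to them, and where a whole thing is asked for, a point or a joint stands for the part that bears it (a point fixed in the world has none). Each returns a list of dicts, best first, with "score" (0 to 1); they miss things now and then, are a little off and sometimes report something else, mostly with a low value. They report only what shows in the picture. A call takes as long as a camera call.
- ctrl.find_in(target, picture): "centre" ([x, y, z] in m, in world coordinates, good to about 4 mm: the middle of the surface that is visible of it).
- ctrl.silhouettes(target, picture): "region" (480x640 bool, what is visible of it).
The state is a dict: "time": time; "joint_positions": joint angles; "qd": joint speeds; "joint_torque": joint torques, N m; "position": TCP position; "tool_rot": TCP orientation; "ft_force": force on the tool from outside, world axes, zero at the start; "torque": the same for the moment, N m; "grip_width": opening from 0.0 (shut) to 1.0 (fully open); "grip_force": force on a finger pad.
Only numpy, scipy, OpenCV 4.12 (cv2) and the standard library are available. Lean on these libraries where they do the work, as an engineer would, in place of code of your own. Each camera call takes 0.05 s, during which the arm holds its last target. There are 200 camera calls.

## Working session

There is one attempt and no reset: what is moved stays moved. The work goes in short steps, Python scripts to look and compute and a tool call to move; the robot and the scene stay as the last step left them, time stands still between calls to the robot, and variables do not carry over. Pictures are saved under pics/ and viewed, at most 10 in all, crops included, and the job is handed in when it is done.

Besides the shell and the picture viewer there is one more tool, called after "Emit:" by a JSON object that holds its "op" and its "data", one argument or row to a line. move_arm: Moves the arm, as the interface text tells. Its arguments: {"type":"object","properties":{"increments":{"type":"string"},"grip_force":{"type":"number"}},"required":["increments"]}

```bash
mkdir -p pics
cat > h.py <<'E'
import numpy as np,cv2
from scipy.spatial.transform import Rotation as R
from bench import ctrl
def rot(o):
    o=np.array(o,float)
    return o if o.shape==(3,3) else (R.from_rotvec(o).as_matrix() if o.size==3 else R.from_quat(o).as_matrix())
def world(p,uv,z=None):
    "pixel to world by depth, or on plane z"
    u,v=uv;M=rot(p["orientation"]);d=M@np.array([(u-p["cx"])/p["fx"],(v-p["cy"])/p["fy"],1])
    o=np.array(p["position"]);s=p["depth"][int(round(v)),int(round(u))] if z is None else (z-o[2])/d[2]
    return o+s*d
def proj(p,X):
    c=rot(p["orientation"]).T@(np.array(X)-np.array(p["position"]));return c[0]/c[2]*p["fx"]+p["cx"],c[1]/c[2]*p["fy"]+p["cy"]
def save(p,n,crop=None,k=1):
    f=cv2.cvtColor(p["frame"],cv2.COLOR_RGB2BGR)
    if crop: x0,x1,y0,y1=crop;f=f[y0:y1,x0:x1]
    cv2.imwrite("pics/"+n,cv2.resize(f,None,fx=k,fy=k,interpolation=cv2.INTER_CUBIC))
E
python3 - <<'E'
from h import *
s=ctrl.get_state();print(s["time"],s["position"],s["tool_rot"],s["grip_width"])
for c in["top","scene"]:
    p=ctrl.get_image(c);save(p,c+"0.png");print(c,p["position"],p["orientation"],p["fx"])
    for t in["inspection_light","iris_ring","lever_pin","lever_pointer","index_tip","clamp_pin","clamp_pivot","tablet_bottle","small_bottle","blister_strip","dose_cup","carton"]:
        r=ctrl.find_in(t,p)[:2];print(t,[(np.round(x["centre"],3).tolist(),round(x["score"],2)) for x in r])
E
```

```text
0.0 [0.1793776  0.62419266 0.22145339] [-4.37994357e-01 -3.11071271e+00  2.96525486e-03] 1.0030188642745936
top [ 0.48415971 -0.02683653  0.96042487] [-2.17162128  2.18991486 -0.04214028] 469.4475179450488
inspection_light [([0.526, -0.089, 0.038], 0.61)]
iris_ring [([0.509, -0.085, 0.052], 0.67), ([0.545, 0.081, 0.054], 0.45)]
lever_pin [([0.508, -0.081, 0.053], 0.7)]
lever_pointer [([0.507, -0.088, 0.055], 0.89)]
index_tip [([0.584, -0.083, 0.063], 0.71)]
clamp_pin [([0.582, -0.084, 0.062], 0.74)]
clamp_pivot [([0.584, -0.08, 0.059], 0.56), ([0.542, 0.077, 0.056], 0.29)]
tablet_bottle [([0.478, 0.068, 0.065], 0.75)]
small_bottle [([0.54, 0.079, 0.058], 0.69)]
blister_strip [([0.401, -0.219, 0.0], 0.85), ([0.509, -0.082, 0.052], 0.65)]
dose_cup [([0.52, -0.271, 0.012], 0.57)]
carton [([0.658, 0.039, 0.019], 0.72), ([0.51, -0.082, 0.054], 0.7)]
scene [-0.0034933  -0.78038283  0.488269  ] [-1.91524824  0.59488971 -0.42141089] 546.9321921449593
inspection_light [([0.502, -0.122, 0.036], 0.81)]
iris_ring [([0.5, -0.081, 0.051], 0.95)]
lever_pin [([0.499, -0.081, 0.049], 0.72)]
lever_pointer [([0.498, -0.083, 0.05], 0.86)]
index_tip [([0.428, -0.049, 0.048], 0.51), ([0.401, -0.214, 0.002], 0.33)]
clamp_pin [([0.581, -0.082, 0.06], 0.66)]
clamp_pivot [([0.582, -0.081, 0.059], 0.55)]
tablet_bottle [([0.466, 0.06, 0.036], 0.78)]
small_bottle [([0.536, 0.074, 0.037], 0.95), ([0.583, -0.08, 0.058], 0.59)]
blister_strip [([0.4, -0.213, 0.002], 0.71)]
dose_cup [([0.517, -0.265, 0.028], 0.7), ([0.505, -0.123, 0.036], 0.36)]
carton [([0.644, 0.029, 0.021], 0.73)]
```

View pics/top0.png

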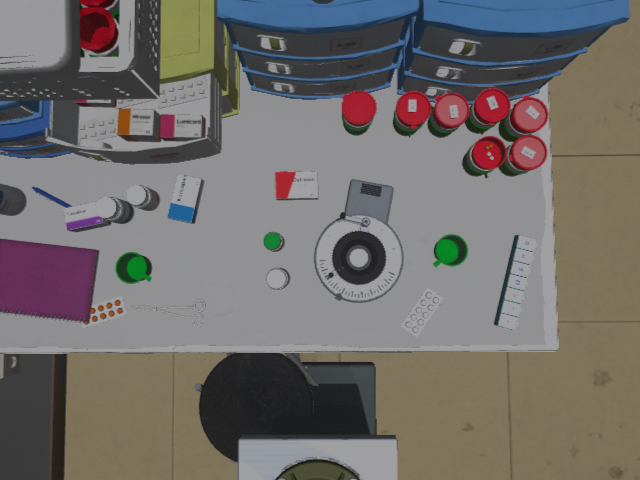

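View pics/scene0.png

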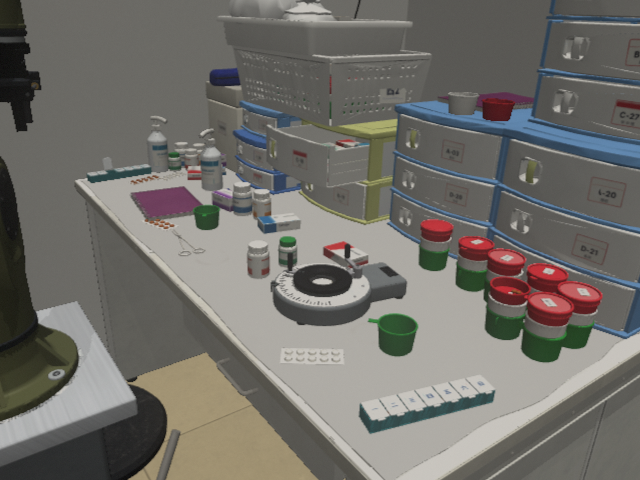

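The top view shows the drum at about (359,258), the iris lever pin at (330,276), the index clip at (339,297), the clamp pin at (343,216) and its pivot at (366,222). The light's yaw looks to be about -0.2. Next I'll move above it, turning the tool by -32° so its faces match both push chords.

Emit:
{"op": "move_arm", "data": {
  "increments": "25 -33 8 0 0 -4 255;25 -33 8 0 0 -4 255;25 -33 8 0 0 -4 255;25 -33 8 0 0 -4 255;25 -33 8 0 0 -4 255;25 -33 8 0 0 -4 255;25 -33 8 0 0 -4 255;25 -33 8 0 0 -4 255",
  "grip_force": 20
}}

```text
time: 1.97
position: [0.3781, 0.3621, 0.2866]
tool_rot: [1.283, 2.867, 0.002]
ft_force: [1.5, 0.8, -0.1]
grip_width: 0.481
grip_force: 0.0
```

Emit:
{"op": "move_arm", "data": {
  "increments": "8 -40 0 0 0 0 255;8 -40 0 0 0 0 255;8 -40 0 0 0 0 255;8 -40 0 0 0 0 255;8 -40 0 0 0 0 255;8 -40 0 0 0 0 255;8 -40 0 0 0 0 255;8 -40 0 0 0 0 255"
}}

```text
time: 2.63
position: [0.4412, 0.0418, 0.2862]
tool_rot: [1.278, 2.869, 0.002]
ft_force: [1.3, 0.0, -0.4]
grip_width: 0.01
grip_force: 0.0
```

Emit:
{"op": "move_arm", "data": {
  "increments": "4 -25 0 0 0 0 255;4 -25 0 0 0 0 255;4 -25 0 0 0 0 255;4 -25 0 0 0 0 255;0 0 0 0 0 0 255;0 0 0 0 0 0 255;0 0 0 0 0 0 255;0 0 0 0 0 0 255"
}}

```text
time: 3.3
position: [0.4571, -0.0549, 0.2858]
tool_rot: [-1.276, -2.871, -0.0]
ft_force: [0.6, 1.1, -0.4]
grip_width: 0.003
grip_force: 0.0
```

Run:
```python
from h import *
s=ctrl.get_state();print(s["time"],s["position"],rot(s["tool_rot"]).round(3).tolist(),s["grip_width"],s["ft_force"])
p=ctrl.get_image("wrist");save(p,"w1.png");print(p["position"],p["fx"],rot(p["orientation"]).round(2).tolist())
```

```text
3.3 [ 0.45710165 -0.05489132  0.28579183] [[-0.67, 0.742, -0.0], [0.742, 0.67, 0.0], [0.0, 0.0, -1.0]] 0.0033847609750498053 [ 0.57641475  1.14207835 -0.4203266 ]
[ 0.41335533 -0.00717111  0.44782929] 402.4187529515991 [[0.74, 0.65, 0.16], [0.67, -0.72, -0.18], [0.0, 0.24, -0.97]]
```

View pics/w1.png

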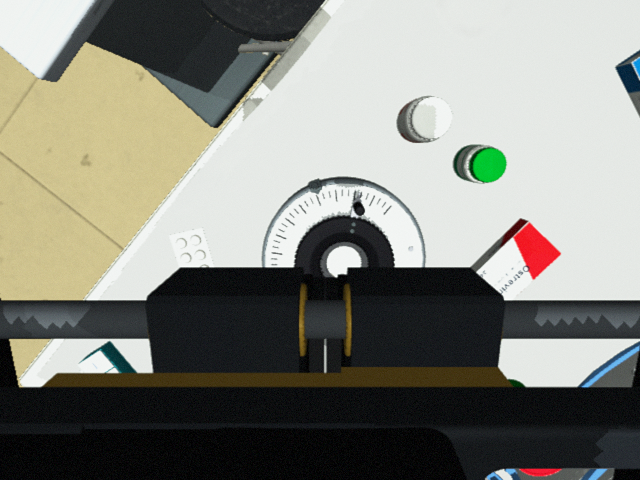

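The wrist view shows the ring centre at about (344,262), the iris lever and pin at about (358,205), and the index clip at (317,185). I'll zoom both views.

Run:
```python
import cv2,numpy as np
a=cv2.imread("pics/top0.png")[170:310,300:420];b=cv2.imread("pics/w1.png")[170:275,255:435]
a=cv2.resize(a,None,fx=4,fy=4,interpolation=cv2.INTER_CUBIC);cv2.imwrite("pics/za.png",a)
b=cv2.resize(b,None,fx=4,fy=4,interpolation=cv2.INTER_CUBIC);cv2.imwrite("pics/zb.png",b)
```

```text
(no output)
```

View pics/za.png

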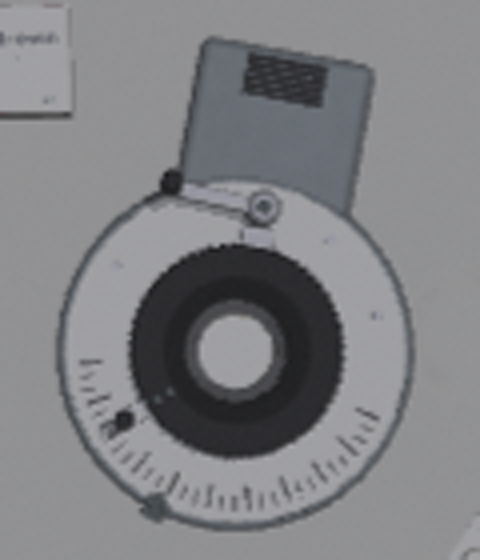

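View pics/zb.png

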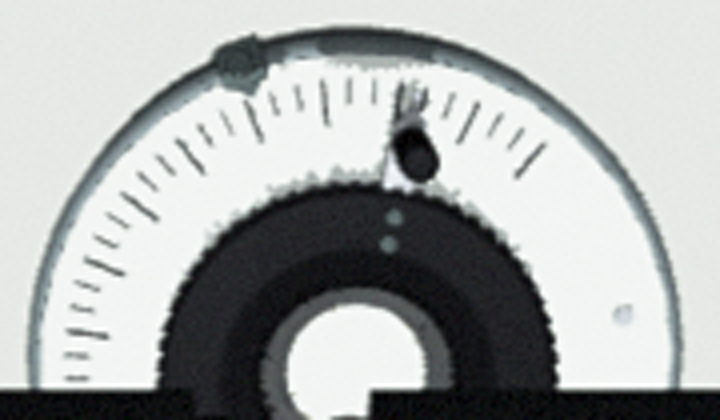

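Zoomed top view: ring centre (238,351), iris pin top (123,420), clamp pin (172,181), pivot (264,207), clip tip about (160,497). Zoomed wrist view: pin top (420,165), pointer (412,88), clip tip about (250,88).

Run:
```python
from h import *
t=ctrl.get_image("top");w=ctrl.get_image("wrist")
T=lambda x,y,z:world(t,(300+x/4-.375,170+y/4-.375),z)[:2]
W=lambda x,y,z:world(w,(255+x/4-.375,170+y/4-.375),z)[:2]
ax=T(238,351.5,.052);ax2=T(235,353,.038);piv=T(264,207,.061)
print("axis",ax,ax2,"piv",piv, piv-ax,np.linalg.norm(piv-ax),np.arctan2(*(piv-ax)[::-1]))
psi=np.arctan2(*(piv-ax)[::-1])
cp=T(172,181,.084);d=cp-piv;print("cpin",cp,np.linalg.norm(d),np.arctan2(d[1],d[0])-np.pi/2)
def a(n,p,c):
    d=p-c;print(n,p.round(4),np.linalg.norm(d).round(4),"angle",np.angle(np.exp(1j*(np.arctan2(d[1],d[0])-np.pi))).round(3))
a("pinT",T(123,420,.082),ax);a("clipT",T(160,497,.043),ax)
# wrist axis: inner white circle edges/ ring arc
pts=np.array([W(x,y,.052) for x,y in [(158,375),(164,320),(215,240),(300,192),(360,185),(470,205),(530,270),(553,340)]])
A=np.c_[2*pts,np.ones(8)];s=np.linalg.lstsq(A,(pts**2).sum(1),rcond=None)[0];c=s[:2];print("axW",c,np.sqrt(s[2]+c@c))
a("pinW",W(420,165,.084),c);a("ptrW",W(412,88,.048),c);a("clipW",W(250,88,.041),c);a("clipbodyW",W(240,65,.045),c)
```

```text
axis [ 0.51054202 -0.08472568] [ 0.51022533 -0.08413948] piv [ 0.5795693  -0.09750814] [ 0.06902729 -0.01278246] 0.07020083822063695 -0.18310562684845047
cpin [ 0.58980711 -0.05281535] 0.04585038894246641 -0.22518564036519395
pinT [ 0.4782 -0.0288] 0.0646 angle -1.046
clipT [ 0.4404 -0.0465] 0.0798 angle -0.499
axW [ 0.5101639  -0.08429226] 0.05144703672089897
pinW [ 0.4783 -0.0312] 0.062 angle -1.03
ptrW [ 0.47   -0.0208] 0.0752 angle -1.006
clipW [ 0.4406 -0.0484] 0.0783 angle -0.476
clipbodyW [ 0.4346 -0.0454] 0.0849 angle -0.475
```

Both views agree: axis (0.510,-0.0845), yaw -0.183, lever at -1.04 and clip at -0.485 in world angle. The tool's -x axis already lies along the clamp chord. I'll descend to the push start at (0.571,-0.027,0.063).

Emit:
{"op": "move_arm", "data": {
  "increments": "28.5 7 -33 0 0 0 255;28.5 7 -33 0 0 0 255;28.5 7 -33 0 0 0 255;28.5 7 -33 0 0 0 255;0 0 -23 0 0 0 255;0 0 -23 0 0 0 255;0 0 -23 0 0 0 255;0 0 -22 0 0 0 255"
}}

```text
time: 4.12
position: [0.5645, -0.0289, 0.0684]
tool_rot: [-1.276, -2.87, 0.001]
ft_force: [0.2, 0.2, -0.1]
grip_width: 0.005
grip_force: 0.0
```

Emit:
{"op": "move_arm", "data": {
  "increments": "0 0 0 0 0 0 255;2 -2.2 0 0 0 0 255;2 -2.2 0 0 0 0 255;2 -2.2 0 0 0 0 255;2 -2.2 0 0 0 0 255;2 -2.2 0 0 0 0 255;0 0 0 0 0 0 255;0 0 0 0 0 0 255"
}}

```text
time: 4.78
position: [0.575, -0.041, 0.0707]
tool_rot: [1.279, 2.869, 0.001]
ft_force: [0.6, 0.0, 0.7]
grip_width: 0.006
grip_force: 0.0
```

Emit:
{"op": "move_arm", "data": {
  "increments": "2 2 -4 0 0 0 255;2 2 -4 0 0 0 255;3 -3.3 0 0 0 0 255;3 -3.3 0 0 0 0 255;3 -3.3 0 0 0 0 255;3 -3.3 0 0 0 0 255;0 0 0 0 0 0 255;0 0 0 0 0 0 255"
}}

```text
time: 5.45
position: [0.5911, -0.0477, 0.062]
tool_rot: [-1.276, -2.869, -0.004]
ft_force: [-0.5, 6.0, 0.1]
grip_width: 0.007
grip_force: 2.0
```

Emit:
{"op": "move_arm", "data": {
  "increments": "3 -3.3 0 0 0 0 255;3 -3.3 0 0 0 0 255;3 -3.3 0 0 0 0 255;3 -3.3 0 0 0 0 255;3 -3.3 0 0 0 0 255;3 -3.3 0 0 0 0 255;3 -3.3 0 0 0 0 255;0 0 0 0 0 0 255"
}}

```text
time: 6.12
position: [0.6124, -0.0729, 0.0623]
tool_rot: [1.278, 2.87, 0.001]
ft_force: [-0.6, 4.1, -0.4]
grip_width: 0.003
grip_force: 1.4
```

Emit:
{"op": "move_arm", "data": {
  "increments": "1.5 -1.6 0 0 0 0 255;1.5 -1.6 0 0 0 0 255;1.5 -1.6 0 0 0 0 255;1 -1.2 0 0 0 0 255;0 0 0 0 0 0 255;0 0 0 0 0 0 255;0 0 0 0 0 0 255;0 0 0 0 0 0 255"
}}

```text
time: 6.78
position: [0.6155, -0.0805, 0.062]
tool_rot: [-1.279, -2.866, 0.003]
ft_force: [-5.2, 2.8, 2.4]
grip_width: 0.005
grip_force: 2.3
```

Run:
```python
from h import *
p=ctrl.get_image("top");save(p,"t2.png",(300,420,170,310),4)
s=ctrl.get_state();print(s["position"],s["ft_force"],[np.round(proj(p,(.5795-(-.0975-0)*0+.046*np.sin(th-0)*np.cos(-.183)-.046*np.cos(th)*np.sin(-.183),-.0975+.046*np.sin(th)*np.sin(-.183)+.046*np.cos(th)*np.cos(-.183),.084)) for th in(1.1,1.3)])
```

```text
File "<stdin>", line 3
    s=ctrl.get_state();print(s["position"],s["ft_force"],[np.round(proj(p,(.5795-(-.0975-0)*0+.046*np.sin(th-0)*np.cos(-.183)-.046*np.cos(th)*np.sin(-.183),-.0975+.046*np.sin(th)*np.sin(-.183)+.046*np.cos(th)*np.cos(-.183),.084)) for th in(1.1,1.3)])
                                                                                                                                                                                                                                                        ^
SyntaxError: closing parenthesis ']' does not match opening parenthesis '('
```

Emit:
{"op": "move_arm", "data": {
  "increments": "1 -1.2 0 0 0 0 255;0.7 -0.7 0 0 0 0 255;0 0 0 0 0 0 255;0 0 0 0 0 0 255;-5 5.5 0 0 0 0 255;-5 5.5 0 0 0 0 255;-5 5.5 10 0 0 0 255;0 0 20 0 0 0 255"
}}

```text
time: 7.45
position: [0.6014, -0.0627, 0.0907]
tool_rot: [-1.275, -2.867, 0.002]
ft_force: [-0.3, 1.0, -0.1]
grip_width: 0.005
grip_force: 0.0
```

Emit:
{"op": "move_arm", "data": {
  "increments": "-5 5 15 0 0 0 255;-20 12 10 0 0 0 255;-22 12 0 0 0 0 255;-22 12 0 0 0 0 255;-22 12 0 0 0 0 255;-11 7 0 0 0 0 255;0 0 0 0 0 0 255;0 0 0 0 0 0 255"
}}

```text
time: 8.12
position: [0.5024, -0.0038, 0.1183]
tool_rot: [1.275, 2.869, 0.003]
ft_force: [0.3, -0.7, -0.2]
grip_width: 0.006
grip_force: 0.0
```

Run:
```python
from h import *
p=ctrl.get_image("scene");save(p,"s2.png",(230,430,220,340),4)
s=ctrl.get_state();print(s["time"],s["position"],s["ft_force"])
def q(th):
    a=np.pi/2-.183-th;return .5795+.046*np.cos(a),-.0975+.046*np.sin(a),.084
for th in(0,1.1,1.3): print((np.array(proj(p,q(th)))-[230,220])*4)
```

```text
8.1667 [ 0.50300332 -0.00449301  0.11823449] [0.87639995 0.94456211 0.08815999]
[461.91314584  91.97775145]
[565.29714322  98.89960163]
[580.86245478 104.72441312]
```

View pics/s2.png

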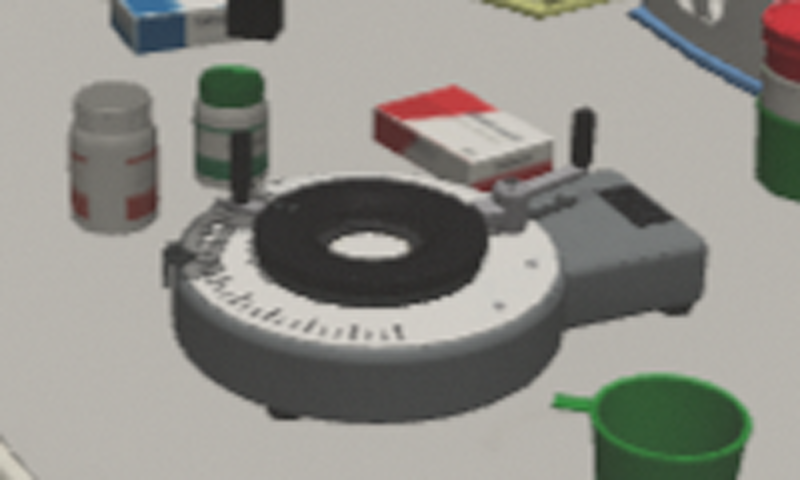

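The clamp pin at (583,112) sits on the 1.3 rad projection, so the clamp is fully out and the iris lever hasn't moved. Next is the iris.

Emit:
{"op": "move_arm", "data": {
  "increments": "0 0 -28 0 0 0 255;0 0 -27 0 0 0 255;0 0 0 0 0 0 255;-4 -4 0 0 0 0 255;-4 -4 0 0 0 0 255;-3 -3 0 0 0 0 255;-3 -3 0 0 0 0 255;-3 -3 0 0 0 0 255"
}}

```text
time: 8.83
position: [0.4856, -0.0215, 0.0635]
tool_rot: [1.279, 2.868, 0.004]
ft_force: [0.4, 3.1, 1.2]
grip_width: 0.007
grip_force: 0.9
```

Emit:
{"op": "move_arm", "data": {
  "increments": "-3 -3 0 0 0 0 255;-3 -3 0 0 0 0 255;-3 -3 0 0 0 0 255;-2 -2 0 0 0 0 255;-2 -2 0 0 0 0 255;0 0 0 0 0 0 255;0 0 0 0 0 0 255;0 0 0 0 0 0 255"
}}

```text
time: 9.5
position: [0.4717, -0.0348, 0.0621]
tool_rot: [-1.279, -2.869, 0.001]
ft_force: [-0.7, -0.4, -0.2]
grip_width: 0.011
grip_force: 0.0
```

Run:
```python
from h import *
s=ctrl.get_state();print(s["time"],s["position"],s["ft_force"])
p=ctrl.get_image("wrist");save(p,"w3.png")
for a in(-.3,-.485,-.6,-.8): print(a,np.round(proj(p,(.5104-.064*np.cos(a),-.0845-.064*np.sin(a),.084))),np.round(proj(p,(.5104-.078*np.cos(a),-.0845-.078*np.sin(a),.048))))
```

```text
9.5 [ 0.47171826 -0.03477868  0.06212081] [-0.66960117 -0.35231128 -0.22869616]
-0.3 [228. 338.] [229. 277.]
-0.485 [255. 326.] [257. 264.]
-0.6 [274. 321.] [275. 259.]
-0.8 [307. 316.] [309. 254.]
```

View pics/w3.png

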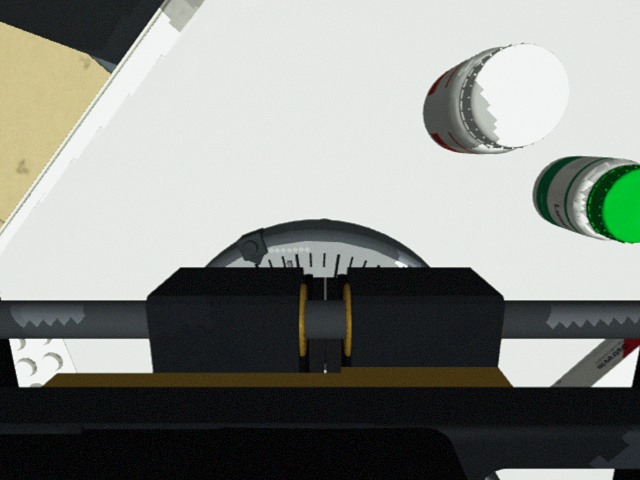

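The pointer is at about (290,262) and the clip tip at about (262,262), so roughly 0.2 rad is left (13 mm). I'll push 9 mm more and look at a zoomed crop.

Emit:
{"op": "move_arm", "data": {
  "increments": "-2 -2 0 0 0 0 255;-2 -2 0 0 0 0 255;-1.5 -1.5 0 0 0 0 255;-1 -1 0 0 0 0 255;0 0 0 0 0 0 255;0 0 0 0 0 0 255;0 0 0 0 0 0 255;0 0 0 0 0 0 255"
}}

```text
time: 10.22
position: [0.4652, -0.0409, 0.0622]
tool_rot: [-1.278, -2.869, 0.0]
ft_force: [0.6, -0.0, 0.2]
grip_width: 0.003
grip_force: 0.1
```

Run:
```python
from h import *
s=ctrl.get_state();print(s["time"],s["position"],s["ft_force"])
p=ctrl.get_image("wrist");save(p,"w4.png",(200,340,200,280),5)
for a in(-.3,-.485,-.6,-.8): print(a,(np.array(proj(p,(.5104-.078*np.cos(a),-.0845-.078*np.sin(a),.048)))-[200,200])*5,(np.array(proj(p,(.5104-.078*np.cos(a),-.0845-.078*np.sin(a),.041)))-[200,200])*5)
```

```text
10.2167 [ 0.4651675  -0.04088317  0.06222276] [ 0.57179566 -0.01965085  0.20671231]
-0.3 [242.78117549 385.0609762 ] [256.21425528 361.22038146]
-0.485 [381.75626474 320.5064545 ] [390.34758974 298.77757776]
-0.6 [474.96041733 293.02209997] [480.25166027 272.20327238]
-0.8 [644.16225529 270.25293548] [643.40927952 250.19330943]
```

View pics/w4.png

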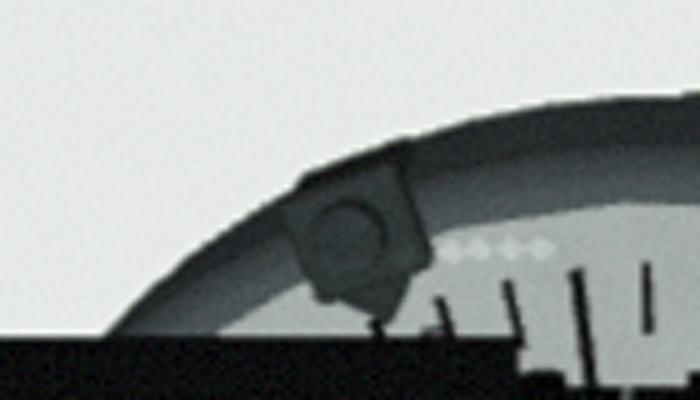

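Clip tip at (383,318). The pointer is just showing at (432,332), so about 4 mm is left. I'll push 3.5 mm, back off, rise and look.

Emit:
{"op": "move_arm", "data": {
  "increments": "-0.9 -0.9 0 0 0 0 255;-0.9 -0.9 0 0 0 0 255;-0.7 -0.7 0 0 0 0 255;0 0 0 0 0 0 255;0 0 0 0 0 0 255;3 3 0 0 0 0 255;4 4 0 0 0 0 255;4 4 5 0 0 0 255"
}}

```text
time: 10.93
position: [0.4732, -0.032, 0.0666]
tool_rot: [-1.278, -2.868, 0.002]
ft_force: [-0.6, 0.1, 0.7]
grip_width: 0.007
grip_force: 0.0
```

Emit:
{"op": "move_arm", "data": {
  "increments": "0 0 30 0 0 0 255;2 -5 30 0 0 0 255;4 -10 30 0 0 0 255;4 -10 30 0 0 0 255;2 -5 10 0 0 0 255;0 0 0 0 0 0 255;0 0 0 0 0 0 255;0 0 0 0 0 0 255"
}}

```text
time: 11.6
position: [0.4847, -0.0616, 0.1956]
tool_rot: [-1.276, -2.868, 0.002]
ft_force: [-0.5, 0.9, -0.8]
grip_width: 0.006
grip_force: 0.0
```

Run:
```python
from h import *
s=ctrl.get_state();print(s["time"],s["position"],s["ft_force"])
p=ctrl.get_image("wrist")
c=np.array(proj(p,(.5104-.07*np.cos(-.485),-.0845-.07*np.sin(-.485),.05)));print(c)
x0,y0=int(c[0])-50,int(c[1])-40;save(p,"w5.png",(x0,x0+100,y0,y0+80),7);print(x0,y0)
for a in(-.3,-.4,-.485,-.6): print(a,*[((np.array(proj(p,(.5104-r*np.cos(a),-.0845-r*np.sin(a),z)))-[x0,y0])*7).round() for r,z in((.064,.084),(.078,.048),(.078,.041))])
```

```text
11.6 [ 0.48474131 -0.06156295  0.19558066] [-0.45514532  0.86507616 -0.79801585]
[298.64878478 187.24051247]
248 147
-0.3 [246. 429.] [212. 268.] [219. 261.]
-0.4 [303. 398.] [274. 234.] [279. 228.]
-0.485 [354. 377.] [329. 211.] [334. 205.]
-0.6 [426. 355.] [408. 186.] [411. 182.]
```

View pics/w5.png

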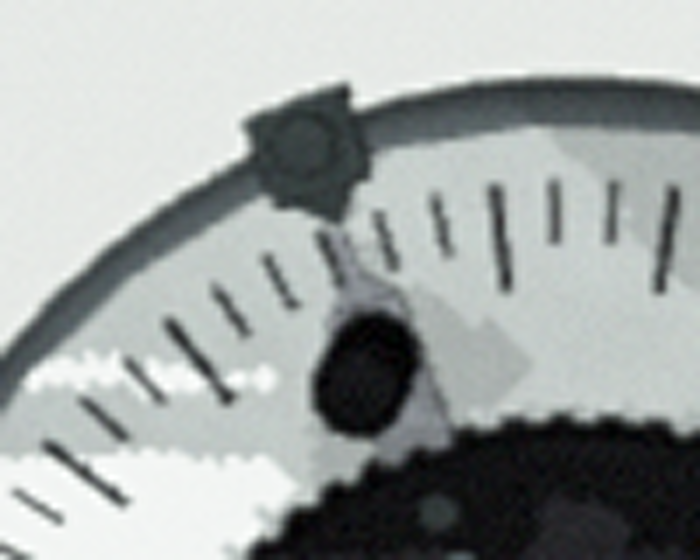

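The clip tip is at (333,220) and the pointer tip at about (338,228), about 1 mm apart. Next I'll push the clamp home from the other side, starting at (0.649,-0.113).

Emit:
{"op": "move_arm", "data": {
  "increments": "33 -10.2 -10 0 0 0 255;33 -10.2 -10 0 0 0 255;33 -10.2 -10 0 0 0 255;33 -10.2 -10 0 0 0 255;32 -10.2 -10 0 0 0 255;0 0 -30 0 0 0 255;0 0 -30 0 0 0 255;0 0 -22 0 0 0 255"
}}

```text
time: 12.32
position: [0.6477, -0.113, 0.06]
tool_rot: [-1.277, -2.864, 0.005]
ft_force: [0.3, 0.9, 1.2]
grip_width: 0.004
grip_force: 0.0
```

Emit:
{"op": "move_arm", "data": {
  "increments": "0 0 0 0 0 0 255;-2 2.2 0 0 0 0 255;-2 2.2 0 0 0 0 255;-2 2.2 0 0 0 0 255;-2 2.2 0 0 0 0 255;0 0 0 0 0 0 255;0 0 0 0 0 0 255;0 0 0 0 0 0 255"
}}

```text
time: 12.98
position: [0.6423, -0.1045, 0.066]
tool_rot: [1.278, 2.869, 0.001]
ft_force: [-0.6, 0.5, -0.6]
grip_width: -0.0
grip_force: 0.0
```

Emit:
{"op": "move_arm", "data": {
  "increments": "-3 3.3 -2 0 0 0 255;-3 3.3 0 0 0 0 255;-3 3.3 0 0 0 0 255;-3 3.3 0 0 0 0 255;-3 3.3 0 0 0 0 255;-3 3.3 0 0 0 0 255;-3 3.3 0 0 0 0 255;0 0 0 0 0 0 255"
}}

```text
time: 13.65
position: [0.6238, -0.0806, 0.0647]
tool_rot: [1.275, 2.864, 0.004]
ft_force: [4.5, -0.4, 1.7]
grip_width: 0.006
grip_force: 2.0
```

Emit:
{"op": "move_arm", "data": {
  "increments": "-3 3.3 0 0 0 0 255;-3 3.3 0 0 0 0 255;-3 3.3 0 0 0 0 255;-2 2.2 0 0 0 0 255;-2 2.2 0 0 0 0 255;0 0 0 0 0 0 255;0 0 0 0 0 0 255;0 0 0 0 0 0 255"
}}

```text
time: 14.32
position: [0.6084, -0.0677, 0.0636]
tool_rot: [1.279, 2.868, 0.0]
ft_force: [4.0, -2.2, 2.0]
grip_width: 0.006
grip_force: 2.1
```

Emit:
{"op": "move_arm", "data": {
  "increments": "-1.5 1.6 0 0 0 0 255;-1.5 1.6 0 0 0 0 255;-1.5 1.6 0 0 0 0 255;-1 1.1 0 0 0 0 255;0 0 0 0 0 0 255;0 0 0 0 0 0 255;0 0 0 0 0 0 255;0 0 0 0 0 0 255"
}}

```text
time: 14.98
position: [0.6018, -0.0643, 0.0634]
tool_rot: [1.281, 2.868, -0.005]
ft_force: [2.7, -4.5, 4.6]
grip_width: 0.006
grip_force: 2.9
```

Emit:
{"op": "move_arm", "data": {
  "increments": "-1 1.1 0 0 0 0 255;-1 1.1 0 0 0 0 255;0 0 0 0 0 0 255;0 0 0 0 0 0 255;0 0 0 0 0 0 255;0 0 0 0 0 0 255;0 0 0 0 0 0 255;0 0 0 0 0 0 255"
}}

```text
time: 15.65
position: [0.5997, -0.0635, 0.0634]
tool_rot: [1.282, 2.867, -0.007]
ft_force: [2.1, -7.7, 4.6]
grip_width: 0.005
grip_force: 3.7
```

Emit:
{"op": "move_arm", "data": {
  "increments": "-0.5 1.5 0 0 0 0 255;-0.5 1.5 0 0 0 0 255;0 1 0 0 0 0 255;0 0 0 0 0 0 255;0 0 0 0 0 0 255;0 0 0 0 0 0 255;0 0 0 0 0 0 255;0 0 0 0 0 0 255"
}}

```text
time: 16.32
position: [0.599, -0.0631, 0.0635]
tool_rot: [1.283, 2.863, -0.013]
ft_force: [3.5, -12.3, 2.0]
grip_width: 0.005
grip_force: 6.2
```

Emit:
{"op": "move_arm", "data": {
  "increments": "4 -6 0 0 0 0 255;4 -5 0 0 0 0 255;3 -4 0 0 0 0 255;0 0 20 0 0 0 255;0 0 30 0 0 0 255;-30 5 30 0 0 0 255;-35 5 20 0 0 0 255;-35 3 20 0 0 0 255"
}}

```text
time: 16.98
position: [0.5096, -0.0564, 0.1825]
tool_rot: [-1.276, -2.868, 0.004]
ft_force: [-0.8, 1.6, 1.7]
grip_width: 0.006
grip_force: 0.0
```

Emit:
{"op": "move_arm", "data": {
  "increments": "-22 2 12 0 0 0 255;0 0 0 0 0 0 255;0 0 0 0 0 0 255;0 0 0 0 0 0 255;0 0 0 0 0 0 255;0 0 0 0 0 0 255;0 0 0 0 0 0 255;0 0 0 0 0 0 255"
}}

```text
time: 17.65
position: [0.4892, -0.0555, 0.1939]
tool_rot: [-1.279, -2.869, 0.003]
ft_force: [-0.8, 0.1, -0.6]
grip_width: 0.005
grip_force: 0.0
```

Run:
```python
from h import *
s=ctrl.get_state();print(s["time"],s["position"],s["ft_force"])
p=ctrl.get_image("wrist");q=ctrl.get_image("scene")
c=np.array(proj(p,(.5104-.07*np.cos(-.485),-.0845-.07*np.sin(-.485),.05)))
x0,y0=int(c[0])-50,int(c[1])-40
f=lambda p,x,y,w,h,k:cv2.resize(cv2.cvtColor(p["frame"][y:y+h,x:x+w],cv2.COLOR_RGB2BGR),None,fx=k,fy=k,interpolation=cv2.INTER_CUBIC)
a=f(p,x0,y0,66,80,7);b=f(q,310,230,60,80,5.5);b=cv2.resize(b,(330,560));cv2.imwrite("pics/f6.png",np.hstack([a,b]))
for t in(-.485,): print([((np.array(proj(p,(.5104-r*np.cos(t),-.0845-r*np.sin(t),z)))-[x0,y0])*7).round() for r,z in((.064,.084),(.078,.048),(.078,.041))])
for th in(0,.12,.3):
    A=np.pi/2-.183-th;print(th,(np.array(proj(q,(.5795+.046*np.cos(A),-.0975+.046*np.sin(A),.084)))-[310,230])*[5.5,7]+[462,0])
```

```text
17.65 [ 0.4892205  -0.05554827  0.19390898] [-0.82550596  0.06294619 -0.5562206 ]
[array([347., 378.]), array([330., 209.]), array([336., 203.])]
0 [657.13057553  90.96106503]
0.12 [671.95794818  88.36228053]
0.3 [695.35232071  86.26733719]
```

View pics/f6.png

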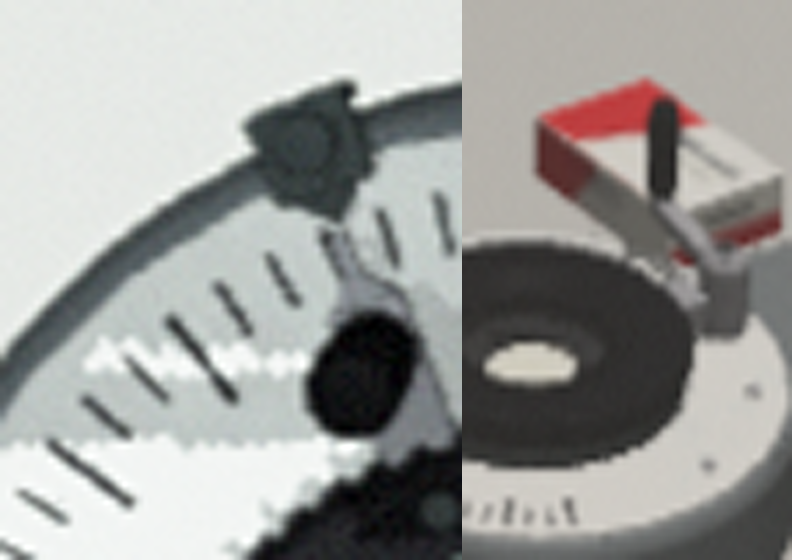

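The clamp pin at x≈662 (657 is home, 672 is 0.12 rad) puts the clamp home. The pointer is still at the clip tip and nothing touches the arm, so I'm handing in.

```bash
python3 -c "
from bench import ctrl
print(ctrl.close_job())"
```

```text
the job is handed in; nothing more can be done
None
```

I handed the job in at about 18 s of the 64 s. In the last pictures the pointer was within about 1 mm of the index clip tip, the clamp lever read about 0.02–0.04 rad from home, and the arm was clear. The judge gave no verdict.

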